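Clamp a circuit board in the ratchet test fixture

TASK

Clamp the circuit board for testing: flip the ratchet's direction tab over to its tightening side, then work the ratchet handle back and forth until the sliding jaw is tight against the board, and then swing the socket block's lever fully down to shut it. Leave the tab on the tightening side and everything else on the bench where it stands.

Things in the scene. Friction and masses are not known exactly. Their poses are not given: they have to be found in the camera images.
- fixture: Board fixture fixed to the bench. Origin: on the bench under it; x points away from the handle's side, y to its left, z up. All offsets in these texts are mm in this frame. Aluminium base plate x -93..123, y -140..140, top z 12. Right front: grey gearbox with the ratchet. Left: circuit board, beyond it a socket block with a lever. A lamp housing hangs over the socket block.
- board (a point): Middle of the circuit board's top, at (0, 50, 31). Board x -50..50, y 5..95, held off the base, parts on it up to z 49. Beyond its far edge: grey socket block x 52..84, y 5..95, top z 36. A fixed jaw, top z 40, stands along its left edge.
- lamp_housing (a point): Middle of the lower front edge of the white lamp housing, at (55, 63, 125). Housing x 55..95, y -15..140, z 125..195, on a column at (75, 128). It hangs over the socket lever, so the lever must be reached from the handle's side with the tool leaning 30 to 45 degrees, fingers pointing away (+x) and down.
- ratchet_axis (a point): Centre of the top of the round steel ratchet head (64 mm across, z 50..72), at (-10, -75, 72). The vertical ratchet axis goes through it.
- knob (a point): Point on the axis of the black upright knob at the end of the ratchet handle, z 91, 105 mm from the ratchet axis. The knob is round, 22 mm across, from z 73 to z 112 (top 16 mm across); under it is the flat steel handle bar, 14 mm wide, top at z 67, running to the head.
- handle (a joint): Angle of the ratchet handle about the vertical ratchet axis, rad. 0: it points to -x of the fixture; positive is counter-clockwise from above, which moves the knob to -y (right). Stops at -0.65 and 0.65. Turns freely with about 1 N at the knob on the idle stroke, about 4 N on the working stroke until the jaw is home, when it goes solid.
- direction_tab (a point): Middle of the upright fin of the direction tab on top of the ratchet head, 20 mm from the ratchet axis, z 87. Fin: 18 mm long radially (11 to 29 mm from the axis), 7 mm thick, top at z 97; it stands on a 32 mm disc whose top is at z 77. It points away from the knob and turns about the ratchet axis, carried round by the handle.
- direction (a joint): Angle of the tab relative to the handle, rad, positive counter-clockwise from above; stops at -0.5 and 0.5; stays where put (1 to 3 N at the fin, stiffest past the middle; against its stop it pushes the handle round). At 0.5 (fin swung left, +y) the ratchet tightens: it drives while the knob goes to -y and idles while it goes to +y. At -0.5 (near the start) it loosens, the reverse. Half-way it may lock.
- spindle (a joint): Angle of the ratchet's spindle, rad; 0: jaw home, tight against the board (hard stop); negative: jaw open by 4.5 mm per rad. It stays where it is left. The ratchet has 24 teeth, so up to 0.26 rad of each working stroke can be lost before it bites.
- jaw_face (a point): Middle of the jaw face towards the board, steel jaw 80 mm long, z 14..40; slides to +y to close; when home it lies at y 5. It can be moved only by the spindle.
- socket_lever (a joint): Angle of the socket lever, rad. 0: shut, lying flat towards +y (hard stop); positive: raised, 1.15 steepest. It swings about an axis along x through point lever_pivot and stays where it is left (about 1 N at the bar).
- lever_pivot (a point): The socket lever's hinge, at (67, 20, 44).
- lever_bar (a point): Middle of the free part of the lever's round black cross bar, 11 mm thick, along x, 55 mm from the hinge axis. The bar spans x 37..73; this point is at x 47, at y 75, z 44 when shut. The steel lever arm is at x 63..71.
- multimeter: Bystander: red multimeter 150 x 75 x 34 mm lying left of the fixture; origin under its middle.
- screwdriver: Bystander: screwdriver about 160 mm long, lying in front of the fixture's left; origin underneath, long axis x.
- cleaner: Bystander: white bottle 42 mm across, 125 mm tall, right of the fixture; origin under its middle.
- solder_reel: Bystander: steel reel 54 mm across, 34 mm tall, right of the fixture; origin under its middle.
- parts_tray: Bystander: grey tray 100 x 75 x 28 mm, left of the fixture; origin under its middle.
- capacitor: Bystander: blue round capacitor 22 mm across, 30 mm tall, standing on the front left of the base plate; origin under its middle.
- heat_sink: Bystander: finned aluminium heat sink 36 x 30 x 23 mm, right of the ratchet handle; origin under its middle.

How it is judged:
By the outcome, as a careful person would: the job done as asked, in the order asked, and still so for the second after the job is handed in, with the robot touching nothing.
It also fails if it takes over 72 s, if anything falls off the work surface, if the arm or the gripper's body presses on something with over 40 N, if the wrist force passes 120 N, or if a joint passes its speed limit or range.

ROBOT

A 6-joint arm with a two-finger parallel gripper is mounted at the origin on the work surface. World frame = base frame: x ahead of the robot, y to its left, z up, the work surface at z = 0. Lengths are in m, angles in rad, forces in N, time in s.
With the tool pointing down it reaches from about 0.35 to 0.975 m from the base axis. Payload 4.9 kg.
Tool frame: the origin (TCP) lies at the very end of the fingers, on their centre line; the grasp point (between the pads) lies 19 mm behind it; z points along the fingers, y is the line along which they close (so a half turn about z gives the same grasp; the last joint's range is limited). The gripper opens to 85 mm and grips with 20 to 120 N. Pads are 22 mm wide; open, the fingers measure 114 mm over their backs; the gripper's body (76 mm by 85 mm) begins 54 mm behind the grasp point. The pads swing forward as they close: fully open they stand 13 mm farther back than shut.
Start: joints at [1.068, 0.053, 1.613, -0, 1.476, -0.119], TCP at [0.234, 0.58, 0.231] pointing down, gripper open.
Joint ranges: [-3.01, 3.01], [-1.01, 2.22], [0.06, 2.58], [-1.02, 4.17], [0.09, 2.62], [-3.14, 3.14]. Speed limits (rad/s): [2.57, 2.57, 3.14, 3.14, 3.14, 3.14].

INTERFACE

Orientations are given as a rotation vector (axis times angle).
In Python, from station import get_obs, get_image, finish_job gives the robot as it stands. The module is installed in compiled form; this text tells all that it offers.
- The arm moves only by the tool carry_out, never from a script. Its argument "rows" is a list of rows, each a list of 7 numbers: the turn, a rotation vector about the tool's x, y, z as a fraction of full scale, then the shift along the tool's x, y, z as a fraction of full scale, then the closure, from -1 (fully open) to 1 (shut). A call has 1 to 5 rows; each row is the pose to reach, as a shift and turn from the pose commanded when the call began, along the tool's axes at that moment, turning the shorter way round; what a row does not reach only later rows make up. Full scale, the value 1, is 300 mm for a shift and pi rad for a turn. A row lasts 1/10 s, in which the tool goes at most 50 mm and 8.59 degrees, less where a joint would pass 70% of its speed; a pose out of reach is approached as far as the arm can. A call with a number of a shift or a turn outside -1 to 1 is refused whole. A call with a gripper value outside its range is refused whole. The fingers move at their own pace and stop on an object; "force" is the grip in N (left out, the last holds). Time passes only in rows, so rows that repeat a pose let the fingers close. It gives the time, the measured TCP pose, the force, the opening and the grip force at its end, in the units of the state.
- get_obs(): the state, without advancing time (a new reading comes with each control period).
- get_image(name): name is "scene" or "top" or "wrist"; returns a dict with "img" (480x640x3 uint8, blue, green, red), "mtx" (3x3 intrinsics, pixels), "D" ([k1, k2, p1, p2, k3] as OpenCV has them; the pictures are not rectified), "R" (3x3) and "t" (3): a world point X has camera coordinates R X + t. Camera axes: x right, y down, z forward; pixel columns grow to the right and rows downward; lengths in m; the calibration is good to about 2 mm. A picture is of the moment at which its call begins. There is no depth.
- finish_job(): hands the job in; it is judged then, once.
The state is a dict: "t": time; "q": joint angles; "dq": joint speeds; "effort": joint torques, N m; "tool_pos": TCP position; "tool_rot": TCP orientation; "contact_force": force on the tool from outside, world axes, zero at the start; "wrist_torque": the same for the moment, N m; "opening": finger opening in m; "grip_force": force on a finger pad.
Only numpy, scipy, OpenCV 4.12 (cv2) and the standard library are available. Lean on these libraries where they do the work, as an engineer would, in place of code of your own. Each camera call takes 0.05 s, during which the arm holds its last target. There are 200 camera calls.

## Working session

There is one attempt and no reset: what is moved stays moved. The work goes in short steps, Python scripts to look and compute and a tool call to move; the robot and the scene stay as the last step left them, time stands still between calls to the robot, and variables do not carry over. Pictures are saved under pics/ and viewed, at most 13 in all, crops included, and the job is handed in when it is done.

Besides the shell and the picture viewer there is one more tool, called after ">>>" as name(argument=value, ...), one argument or row to a line, values as JSON. carry_out: Moves the arm, as the interface text tells. Shift numbers are shares of 300 mm and turn numbers shares of pi rad, none past 1 either way. Its arguments: {"type":"object","properties":{"rows":{"type":"array"},"force":{"type":"number"}},"required":["rows"]}

```bash
mkdir -p pics; ls; python3 - <<'E'
from station import *
import cv2
o=get_obs(); print(o)
for n in("scene","top"):
    d=get_image(n); cv2.imwrite(f"pics/{n}0.png",d["img"]); print(n,d["mtx"].tolist(),d["D"],d["R"].tolist(),d["t"])
E
```

```text
pics
{'t': 0.0, 'q': array([ 1.06801466e+00,  5.33690740e-02,  1.61429161e+00,  1.96048946e-05,
        1.47600027e+00, -1.18984636e-01]), 'dq': array([-0.00019241,  0.00135544, -0.00072111,  0.00017135, -0.00160182,
        0.0002903 ]), 'effort': array([-9.18812248e-05, -3.93663812e+01, -3.70175922e+01, -1.09520799e-04,
        6.87463616e-03, -3.19847445e-06]), 'tool_pos': array([0.23371145, 0.57898827, 0.23005687]), 'tool_rot': array([-5.99052062e-01, -3.08328395e+00,  3.08312387e-03]), 'contact_force': array([-0.00793662,  0.21613436, -0.40432433]), 'wrist_torque': array([ 0.05486652, -0.05549708,  0.0098593 ]), 'grip_force': 0.0, 'opening': 0.08518317437686863}
scene [[446.586029146572, 0.0, 318.68662327288905], [0.0, 446.586029146572, 238.33951265823777], [0.0, 0.0, 1.0]] [-0.01322421  0.          0.          0.          0.        ] [[0.19815132719027068, 0.980141461214464, 0.0076659990287630585], [0.7664353775854841, -0.15006243668722077, -0.6245462969875732], [-0.6109933416315848, 0.12963017050003664, -0.7809501619040748]] [-0.16675965 -0.38291419  1.38024934]
top [[556.9283594638788, 0.0, 312.85071838340315], [0.0, 556.9283594638788, 238.29854172391094], [0.0, 0.0, 1.0]] [0.01853078 0.         0.         0.         0.        ] [[-0.02136281144250873, -0.9997569295877982, 0.005450874099664068], [-0.9892776340425603, 0.020350379900505065, -0.14462235242540983], [0.14447627165187418, -0.008481967878015598, -0.9894719112488692]] [0.05458245 0.61191183 0.92378314]
```

View pics/scene0.png

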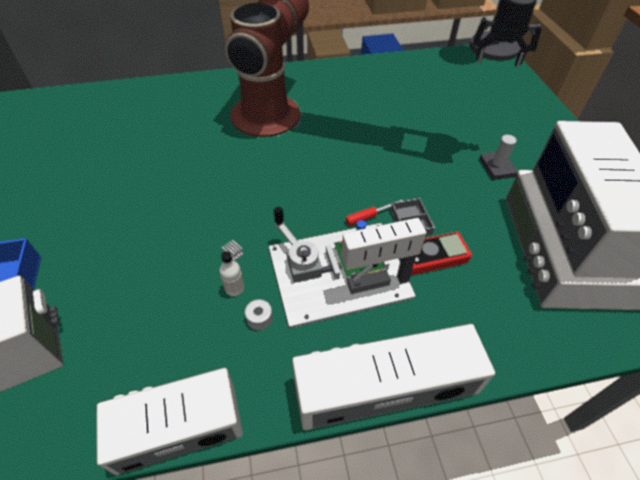

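View pics/top0.png

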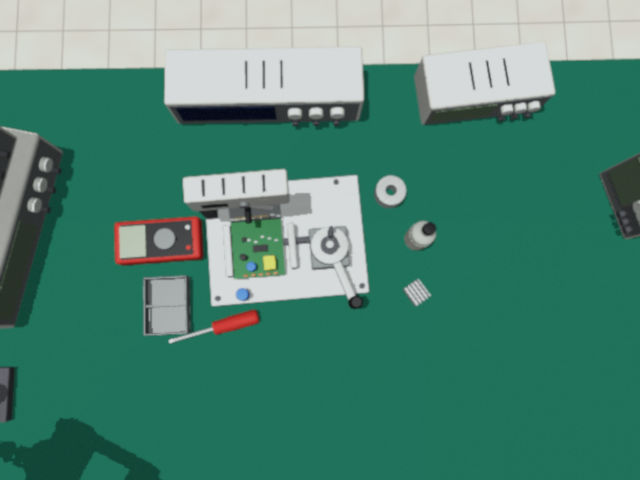

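The top view shows plate corners at about (358,176), (368,291) and (211,304), the ratchet head at (330,245) and the knob at (356,301). I'll fit the fixture pose and take an enlarged crop.

```bash
cat > h.py <<'E'
import numpy as np, cv2, json
from station import *
from scipy.spatial.transform import Rotation as Rn
from scipy.optimize import least_squares
def unproj(d,px,z):
    p=cv2.undistortPoints(np.array([[px]],float),d["mtx"],np.array(d["D"]))[0,0]
    R=np.array(d["R"]);t=np.array(d["t"]); c=-R.T@t; r=R.T@np.array([p[0],p[1],1]); return c+r*(z-c[2])/r[2]
def proj(d,X):
    return cv2.projectPoints(np.array(X,float).reshape(-1,1,3),cv2.Rodrigues(np.array(d["R"]))[0],np.array(d["t"]),d["mtx"],np.array(d["D"]))[0][:,0]
def F2W(f,p):  # fixture mm -> world m
    p=np.atleast_2d(p)/1000.; c,s=np.cos(f[2]),np.sin(f[2]); return np.c_[f[0]+c*p[:,0]-s*p[:,1],f[1]+s*p[:,0]+c*p[:,1],p[:,2]]
E
python3 - <<'E'
from h import *
d=get_image("top")
P=[[123,-140,12],[-93,-140,12],[-93,140,12]]; px=np.array([[358,176.5],[368,291],[211,304]])
g=lambda f:(proj(d,F2W(f,P))-px).ravel()
s=least_squares(g,[.6,0,0]); f=s.x; print(f,s.fun)
print(proj(d,F2W(f,[[-10,-75,72],[0,50,31],[55,63,125]])))
k=unproj(d,(356,301),.112); print("knob",k)
im=d["img"][160:320,200:400]; cv2.imwrite("pics/crop1.png",cv2.resize(im,(750,600),interpolation=cv2.INTER_CUBIC))
E
```

```text
[0.60391801 0.0896015  0.05145968] [ 0.17554318 -2.1056138   0.47069062  1.68345639 -0.634827    0.26719289]
[[329.4745727  244.47336637]
 [257.30911223 247.04542696]
 [241.73561314 206.1367254 ]]
knob [ 0.50093139 -0.02409965  0.112     ]
```

View pics/crop1.png

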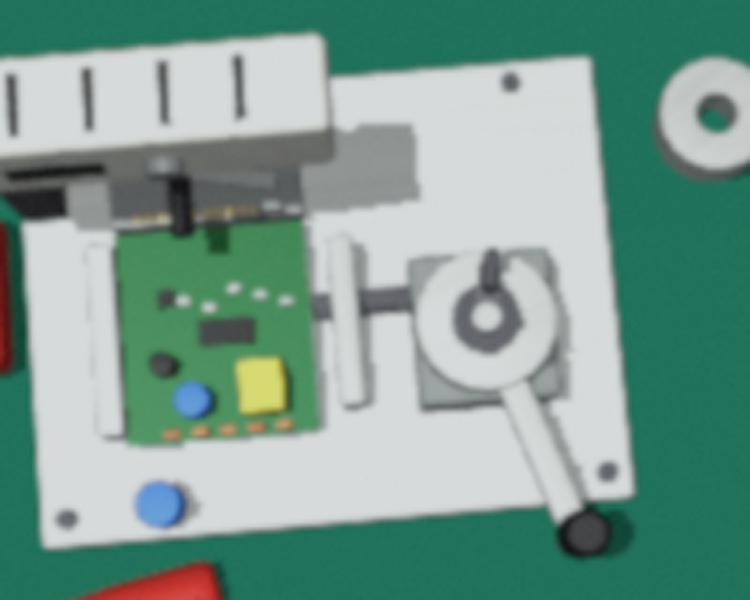

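```bash
python3 - <<'E'
from h import *
d=get_image("top")
C=lambda a:np.array(a,float)/3.75+[200,160]
P=[[123,-140,12],[-93,-140,12],[-93,140,12],[50,95,31],[50,5,31],[-50,5,31],[-50,95,31],[-10,-75,72]]
px=C([[590,57],[634,496],[44,548],[117,232],[303,218],[322,430],[130,445],[487,319]])
g=lambda f:(proj(d,F2W(f,P))-px).ravel()
s=least_squares(g,[.6,0,0],loss="soft_l1"); f=s.x; print(f); print(g(f).reshape(-1,2).round(1))
json.dump(list(f),open("f.json","w"))
k=unproj(d,C((584,533)),.112)
def W2F(w):
    q=(np.array(w[:2])-f[:2]);c,s=np.cos(f[2]),np.sin(f[2]); return np.array([c*q[0]+s*q[1],-s*q[0]+c*q[1]])*1000
kf=W2F(k); print("knob",k,kf, "r",np.hypot(*(kf-[-10,-75])),"ang",np.arctan2(-(kf[1]+75),-(kf[0]+10)))
for z,q in((.097,(489,256)),(.097,(489,270))):
    t=W2F(unproj(d,C(q),z)); print("fin",t,np.hypot(*(t-[-10,-75])),np.arctan2(t[1]+75,t[0]+10))
for q in((330,240),(345,400)): print("jaw",W2F(unproj(d,C(q),.04)))
for a in np.arange(0.5,1.2,.1):
    print("lever",round(a,2),(C((180,232))-proj(d,F2W(f,[37,20+55*np.cos(a),44+55*np.sin(a)]))[0]).round(1))
W=lambda p:F2W(f,p)[0].round(4)
print(W([-10,-75,72]),W([67,20,44]),W([47,75,44]))
E
```

```text
[0.60232044 0.08865999 0.06292324]
[[ 0.5 -0.8]
 [ 0.5  0.4]
 [-0.2 -0.1]
 [-0.7  0.5]
 [ 0.5  0.1]
 [-0.2 -0.2]
 [-0.6  0.1]
 [ 0.2 -0.2]]
knob [ 0.49915136 -0.02361705  0.112     ] [-110.02507874 -105.56739103] r 104.59149951242978 ang 0.296583961330724
fin [ 14.21452368 -76.77420628] 24.279435017500745 -0.07313963825185744
fin [  8.01338199 -76.22191146] 18.054777715375327 -0.06772978319987526
jaw [37.12108637 -6.30854453]
jaw [-38.22984382  -7.38318266]
lever 0.5 [ 4.6 -2.8]
lever 0.6 [ 3.2 -2.2]
lever 0.7 [ 1.5 -1.6]
lever 0.8 [-0.5 -1. ]
lever 0.9 [-2.7 -0.4]
lever 1.0 [-5.2  0.2]
lever 1.1 [-7.9  0.7]
[0.5971 0.0132 0.072 ] [0.6679 0.1128 0.044 ] [0.6445 0.1665 0.044 ]
```

```bash
cat >> h.py <<'E'
f=json.load(open("f.json")) if __import__("os").path.exists("f.json") else None
def down(yf):  # tool down, tool x at fixture angle yf
    a=yf+f[2]; x=np.array([np.cos(a),np.sin(a),0]); z=np.array([0,0,-1.]); return np.c_[x,np.cross(z,x),z]
def lean(th):  # fingers towards fixture +x and down; tool x = up-ish/-x side
    c,s=np.cos(f[2]),np.sin(f[2]); z=np.array([np.sin(th)*c,np.sin(th)*s,-np.cos(th)]); y=np.array([-s,c,0]); return np.c_[np.cross(y,z),y,z]
def toF(w):
    q=np.array(w[:2])-f[:2];c,s=np.cos(f[2]),np.sin(f[2]); return np.array([c*q[0]+s*q[1],-s*q[0]+c*q[1],w[2]])*np.array([1e3,1e3,1e3])
def rows(wps):  # (fixture mm pos, R)
    o=get_obs(); R0=Rn.from_rotvec(o["tool_rot"]).as_matrix(); p0=o["tool_pos"]
    print("now t",round(o["t"],2),"F",toF(p0).round(1),"q",o["q"].round(2),"force",o["contact_force"].round(1),"open",round(o["opening"],4))
    for p,R in wps:
        sh=R0.T@(F2W(f,p)[0]-p0)/.3; tn=Rn.from_matrix(R0.T@R).as_rotvec()/np.pi
        print(tn.round(3).tolist(),sh.round(3).tolist(), "mm",round(np.linalg.norm(sh)*300),"deg",round(np.linalg.norm(tn)*180))
E
python3 - <<'E'
from h import *
R=down(np.pi-.1); p=[12,-77,140]
rows([(p,R),([12,-77,84],R)])
E
```

```text
now t 0.2 F [-336.9  512.7  230.5] q [ 1.07  0.05  1.61  0.    1.48 -0.12] force [-0.1  0.5  0.5] open 0.0852
[-0.0, -0.0, -0.11] [-1.898, -1.27, 0.303] mm 691 deg 20
[-0.0, -0.0, -0.11] [-1.898, -1.27, 0.49] mm 701 deg 20
```

>>> carry_out(
  rows=[
    [0, 0, -0.11, -1, -0.67, 0, 0],
    [0, 0, -0.11, -1, -0.67, 0, 0],
    [0, 0, -0.11, -1, -0.67, 0, 0],
    [0, 0, -0.11, -1, -0.67, 0, 0],
    [0, 0, -0.11, -1, -0.67, 0, 0],
  ],
  force=30,
)

```text
t: 0.7
tool_pos: [0.3733, 0.3737, 0.2312]
tool_rot: [0.059, 3.141, -0.0]
contact_force: [0.8, -0.0, -0.5]
opening: 0.0426
grip_force: 0.0
```

>>> carry_out(
  rows=[
    [0, 0, 0, -0.6, -0.4, 0, 0],
    [0, 0, 0, -0.6, -0.4, 0, 0],
    [0, 0, 0, -0.6, -0.4, 0, 0],
    [0, 0, 0, -0.6, -0.4, 0, 0],
    [0, 0, 0, -0.6, -0.4, 0, 0],
  ],
)

```text
t: 1.2
tool_pos: [0.5507, 0.2456, 0.2309]
tool_rot: [0.067, 3.141, -0.002]
contact_force: [-0.8, -0.0, 0.4]
opening: 0.0428
grip_force: 0.0
```

```bash
python3 - <<'E'
from h import *
R=down(np.pi-.1); p=[12,-77,140]
rows([(p,R),([12,-77,84],R)])
E
```

```text
now t 1.2 F [-41.6 159.9 230.9] q [ 0.3   0.    1.67 -0.    1.47 -1.23] force [-0.8 -0.   0.4] open 0.0428
[-0.0, 0.0, -0.002] [-0.261, -0.766, 0.304] mm 259 deg 0
[-0.0, 0.0, -0.002] [-0.261, -0.766, 0.491] mm 284 deg 0
```

>>> carry_out(
  rows=[
    [0, 0, 0, -0.26, -0.766, 0, 0],
    [0, 0, 0, -0.26, -0.766, 0, 0],
    [0, 0, 0, -0.26, -0.766, 0.1, 0],
    [0, 0, 0, -0.26, -0.766, 0.2, 0],
    [0, 0, 0, -0.26, -0.766, 0.3, 0],
  ],
)

```text
t: 1.7
tool_pos: [0.6147, 0.0298, 0.1626]
tool_rot: [0.061, 3.134, -0.001]
contact_force: [0.8, -0.1, 0.6]
opening: 0.0427
grip_force: 0.0
```

>>> carry_out(
  rows=[
    [0, 0, 0, 0, 0, 0, 0],
    [0, 0, 0, 0, 0, 0, 0],
  ],
)

```text
t: 1.9
tool_pos: [0.6115, 0.032, 0.1587]
tool_rot: [-0.062, -3.138, -0.001]
contact_force: [0.2, -0.7, 1.1]
opening: 0.0427
grip_force: 0.0
```

```bash
python3 - <<'E'
from h import *
R=down(np.pi-.1); p=[12,-77,140]
rows([(p,R),([12,-77,84],R)])
d=get_image("wrist"); cv2.imwrite("pics/w1.png",d["img"])
np.set_printoptions(suppress=True)
print(proj(d,F2W(f,[[-10,-75,72],[-10,-75,77],[11.9,-77,97]])))
E
```

```text
now t 1.9 F [  5.6 -57.1 158.7] q [-0.07  0.08  1.71  0.    1.36 -1.6 ] force [ 0.2 -0.7  1.1] open 0.0427
[0.0, -0.001, -0.001] [-0.028, -0.064, 0.062] mm 28 deg 0
[0.0, -0.001, -0.001] [-0.029, -0.064, 0.249] mm 78 deg 0
[[286.48372974 230.78898494]
 [285.84598887 232.82240036]
 [284.43776794 280.32247209]]
```

View pics/w1.png

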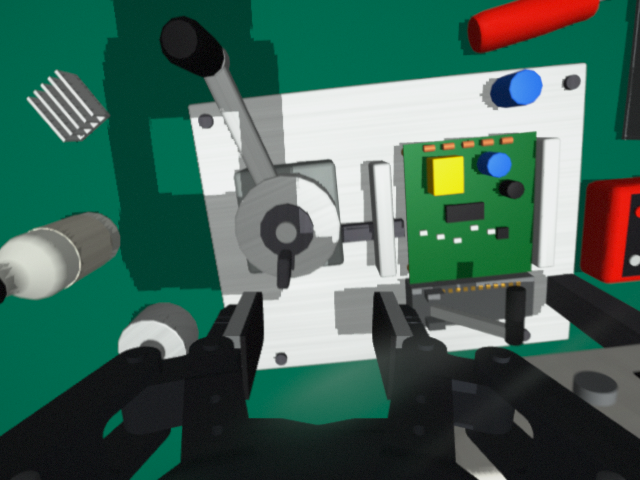

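The wrist view confirms the calibration: head centre is at (287,232), projected (286,231). The fin runs from (287,250) to (284,287), with the fingers set to straddle it.

>>> carry_out(
  rows=[
    [0, 0, 0, -0.028, -0.064, 0.06, 0],
    [0, 0, 0, -0.028, -0.064, 0.12, 0],
    [0, 0, 0, -0.028, -0.064, 0.2, 0],
    [0, 0, 0, -0.028, -0.064, 0.25, 0],
    [0, 0, 0, -0.028, -0.064, 0.25, 0],
  ],
)

```text
t: 2.45
tool_pos: [0.6189, 0.0139, 0.0836]
tool_rot: [-0.057, -3.138, -0.001]
contact_force: [-0.4, -0.5, -0.7]
opening: 0.0428
grip_force: 0.0
```

>>> carry_out(
  rows=[
    [0, 0, 0, 0, 0, 0, 0.9],
    [0, 0, 0, 0, 0, 0, 0.9],
    [0, 0, 0, 0, 0, 0, 0.9],
    [0, 0, 0, 0, 0, 0, 0.9],
    [0, 0, 0, 0, 0, 0, 0.9],
  ],
  force=30,
)

```text
t: 2.95
tool_pos: [0.6214, 0.0127, 0.087]
tool_rot: [0.06, 3.138, 0.001]
contact_force: [0.3, 2.6, 6.1]
opening: 0.0058
grip_force: 31.9
```

```bash
python3 - <<'E'
from h import *
R=lambda a:([-10+22*np.cos(a),-75+22*np.sin(a),83],down(np.pi+a))
rows([R(a) for a in (0,.15,.3,.45,.6,.75,.85,.9,1.)])
E
```

```text
now t 2.95 F [ 14.3 -77.   87. ] q [-0.1   0.17  1.74  0.    1.23 -1.63] force [0.3 2.6 6.1] open 0.0058
[0.0, 0.001, -0.032] [0.008, 0.006, 0.013] mm 5 deg 6
[0.0, 0.001, -0.08] [0.01, 0.017, 0.013] mm 7 deg 14
[0.0, 0.001, -0.128] [0.014, 0.027, 0.013] mm 10 deg 23
[-0.0, 0.001, -0.175] [0.019, 0.037, 0.013] mm 13 deg 32
[-0.0, 0.001, -0.223] [0.025, 0.046, 0.013] mm 16 deg 40
[-0.0, 0.001, -0.271] [0.033, 0.054, 0.013] mm 19 deg 49
[-0.0, 0.001, -0.303] [0.039, 0.058, 0.013] mm 21 deg 55
[-0.0, 0.001, -0.319] [0.042, 0.06, 0.013] mm 22 deg 57
[-0.0, 0.001, -0.351] [0.048, 0.064, 0.013] mm 24 deg 63
```

>>> carry_out(
  rows=[
    [0, 0, -0.04, 0, 0.008, -0.01, 0.9],
    [0, 0, -0.08, 0.002, 0.017, -0.01, 0.9],
    [0, 0, -0.128, 0.006, 0.027, -0.01, 0.9],
    [0, 0, -0.175, 0.011, 0.037, -0.01, 0.9],
    [0, 0, -0.223, 0.017, 0.046, -0.01, 0.9],
  ],
)

```text
t: 3.45
tool_pos: [0.6164, 0.028, 0.0874]
tool_rot: [-1.027, 2.965, 0.004]
contact_force: [6.5, 5.0, -5.1]
opening: 0.0056
grip_force: 30.7
```

```bash
python3 - <<'E'
from h import *
R=lambda a:([-10+22*np.cos(a),-75+22*np.sin(a),86],down(np.pi+a))
rows([R(a) for a in (.6,.75,.85,.95)])
E
```

```text
now t 3.45 F [ 10.2 -61.4  87.4] q [-0.08  0.16  1.75  0.    1.23 -2.32] force [ 6.5  5.  -5.1] open 0.0056
[0.0, 0.001, 0.001] [0.008, 0.001, 0.005] mm 3 deg 0
[0.0, 0.001, -0.046] [0.009, 0.012, 0.005] mm 5 deg 8
[0.0, 0.001, -0.078] [0.01, 0.019, 0.005] mm 7 deg 14
[0.0, 0.001, -0.11] [0.012, 0.026, 0.005] mm 9 deg 20
```

>>> carry_out(
  rows=[
    [0, 0, -0.048, 0.001, 0.011, 0, 0.9],
    [0, 0, -0.08, 0.002, 0.018, 0, 0.9],
    [0, 0, -0.112, 0.004, 0.025, 0, 0.9],
    [0, 0, -0.112, 0.004, 0.025, 0, 0.9],
  ],
)

```text
t: 3.85
tool_pos: [0.6102, 0.0337, 0.0873]
tool_rot: [-1.525, 2.742, 0.004]
contact_force: [4.3, 6.5, -4.2]
opening: 0.0062
grip_force: 30.8
```

```bash
python3 - <<'E'
from h import *
rows([])
d=get_image("wrist"); e=get_image("top"); im=d["img"]; c=cv2.resize(e["img"][200:320,270:400],(650,600),interpolation=cv2.INTER_CUBIC)
cv2.imwrite("pics/c2.png",np.hstack([cv2.resize(im,(400,300)),cv2.resize(c,(325,300))]))
E
```

```text
now t 3.85 F [  4.4 -55.3  87.3] q [-0.07  0.15  1.76  0.    1.23 -2.66] force [ 4.3  6.5 -4.2] open 0.0062
```

View pics/c2.png

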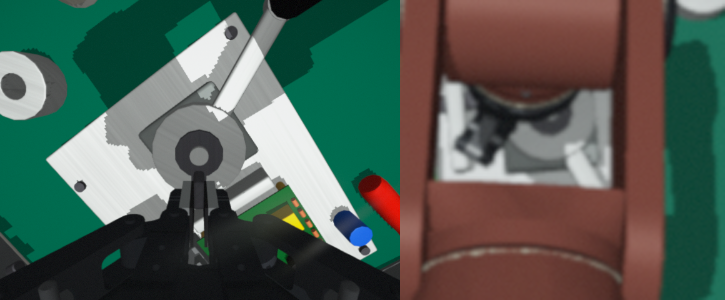

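The wrist crop shows the fin pointing straight down the picture and the handle from (198,152) to (270,20). That puts the tab about +0.5 rad from the handle, so it is on the tightening side. I'll release and rise.

>>> carry_out(
  rows=[
    [0, 0, 0, 0, 0, 0, 0],
    [0, 0, 0, 0, 0, 0, 0],
    [0, 0, 0, 0, 0, -0.15, 0],
    [0, 0, 0.1, 0, 0, -0.3, 0],
    [0, 0, 0.15, 0, 0, -0.33, 0],
  ],
)

```text
t: 4.45
tool_pos: [0.6132, 0.0308, 0.1944]
tool_rot: [-1.084, 2.939, -0.008]
contact_force: [0.7, -0.0, 1.5]
opening: 0.0428
grip_force: 0.0
```

>>> carry_out(
  rows=[
    [0, 0, 0.05, 0, 0, 0, -0.3],
    [0, 0, 0.09, 0, 0, 0, -0.3],
    [0, 0, 0.13, 0, 0, 0, -0.3],
    [0, 0, 0.17, 0, 0, 0, -0.3],
  ],
)

```text
t: 4.85
tool_pos: [0.6098, 0.031, 0.1872]
tool_rot: [0.272, -3.13, 0.001]
contact_force: [0.1, -0.3, 0.2]
opening: 0.0557
grip_force: 0.0
```

```bash
python3 - <<'E'
from h import *
K=lambda a,z:([-10-105*np.cos(a),-75-105*np.sin(a),z],down(np.pi))
d=get_image("wrist")
print(proj(d,F2W(f,[K(a,112)[0] for a in (.3,.4,.5)])))
rows([K(.3,182),K(.45,182)])
cv2.imwrite("pics/w3.png",d["img"])
E
```

```text
[[248.63041437  33.586807  ]
 [228.7066033   39.1063266 ]
 [209.66177042  46.75439824]]
now t 4.9 F [  3.8 -58.  187.1] q [-0.07  0.05  1.69 -0.    1.4  -1.81] force [0.5 0.  0.1] open 0.0556
[-0.0, -0.0, 0.034] [0.395, -0.118, 0.017] mm 124 deg 6
[-0.0, -0.0, 0.034] [0.382, -0.169, 0.017] mm 125 deg 6
```

View pics/w3.png

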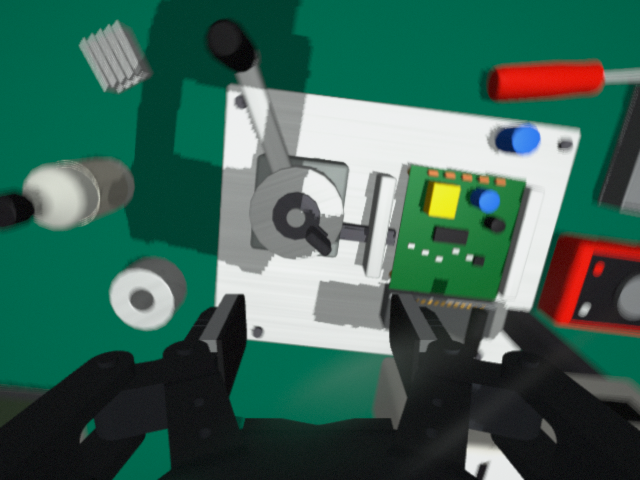

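Knob top is at (224,38), so the handle is at about 0.42. The fin points to the left (+y), as wanted. Next is the knob.

>>> carry_out(
  rows=[
    [0, 0, 0.034, 0.15, -0.06, 0, -0.3],
    [0, 0, 0.034, 0.3, -0.12, 0, -0.3],
    [0, 0, 0.034, 0.384, -0.159, 0, -0.3],
    [0, 0, 0.034, 0.384, -0.159, 0.03, -0.3],
    [0, 0, 0.034, 0.384, -0.159, 0.1, -0.3],
  ],
)

```text
t: 5.4
tool_pos: [0.5065, -0.0369, 0.1591]
tool_rot: [-0.114, 3.134, -0.002]
contact_force: [0.1, -0.7, 0.2]
opening: 0.0554
grip_force: 0.0
```

>>> carry_out(
  rows=[
    [0, 0, 0, 0, 0, 0, -0.3],
    [0, 0, 0, 0, 0, 0, -0.3],
  ],
)

```text
t: 5.6
tool_pos: [0.5051, -0.0357, 0.1566]
tool_rot: [0.115, -3.138, -0.0]
contact_force: [0.8, -0.2, -0.4]
opening: 0.0553
grip_force: 0.0
```

```bash
python3 - <<'E'
from h import *
K=lambda a,z:([-10-105*np.cos(a),-75-105*np.sin(a),z],down(np.pi))
rows([K(.42,88)])
d=get_image("wrist")
print(proj(d,F2W(f,[K(a,112)[0] for a in (.3,.42,.5)])))
cv2.imwrite("pics/w4.png",d["img"])
E
```

```text
now t 5.6 F [-104.9 -118.   156.6] q [-0.22 -0.18  1.96 -0.    1.36 -1.86] force [ 0.8 -0.2 -0.4] open 0.0553
[0.0, -0.0, 0.003] [0.003, 0.001, 0.229] mm 69 deg 1
[[342.99993582 266.88256061]
 [319.37052981 275.02305295]
 [304.42567797 281.82486201]]
```

View pics/w4.png

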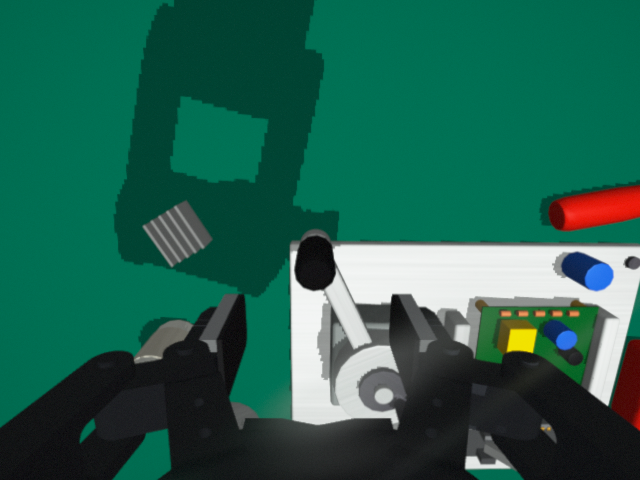

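The knob is at (317,272), within a few pixels of the prediction, so I'll descend over it.

>>> carry_out(
  rows=[
    [0, 0, 0, 0.003, 0.001, 0.12, -0.3],
    [0, 0, 0, 0.003, 0.001, 0.23, -0.3],
    [0, 0, 0, 0.003, 0.001, 0.23, 0.2],
    [0, 0, 0, 0.003, 0.001, 0.23, 0.42],
    [0, 0, 0, 0.003, 0.001, 0.23, 0.42],
  ],
)

```text
t: 6.15
tool_pos: [0.5061, -0.036, 0.0907]
tool_rot: [-0.114, 3.136, -0.002]
contact_force: [1.2, 0.3, 0.3]
opening: 0.0247
grip_force: 0.0
```

```bash
cat >> h.py <<'E'
K=lambda a,z=88:([-10-105*np.cos(a),-75-105*np.sin(a),z],down(np.pi))
def ang(): p=toF(get_obs()["tool_pos"]); return np.arctan2(-(p[1]+75),-(p[0]+10))
E
python3 - <<'E'
from h import *
d=get_image("top"); print("cleaner",toF(unproj(d,(415,242),.0)))
print(ang())
rows([K(a) for a in (.2,0,-.2,-.4,-.6)])
# stroke -0.6 -> 0.6 in pure tool frame
R=down(np.pi)
for A in((-.6,[-.36,-.12,.12,.36,.6]),(.6,[.36,.12,-.12,-.36,-.6])):
    p0=F2W(f,K(A[0])[0])[0]
    for a in A[1]: print(A[0],a,(R.T@(F2W(f,K(a)[0])[0]-p0)/.3).round(3))
E
```

```text
cleaner [  -8.19370237 -232.73987162    0.        ]
0.4330286741145705
now t 6.2 F [-103.8 -118.4   90.8] q [-0.22 -0.1   2.01  0.    1.23 -1.86] force [ 0.2 -0.2 -0.1] open 0.0248
[-0.0, 0.001, 0.003] [0.03, 0.075, 0.009] mm 24 deg 1
[-0.0, 0.001, 0.003] [0.036, 0.145, 0.009] mm 45 deg 1
[-0.0, 0.001, 0.003] [0.028, 0.214, 0.009] mm 65 deg 1
[-0.0, 0.001, 0.003] [0.007, 0.281, 0.009] mm 84 deg 1
[-0.0, 0.001, 0.003] [-0.027, 0.342, 0.009] mm 103 deg 1
-0.6 -0.36 [ 0.039 -0.074  0.   ]
-0.6 -0.12 [ 0.059 -0.156  0.   ]
-0.6 0.12 [ 0.059 -0.24   0.   ]
-0.6 0.36 [ 0.039 -0.321  0.   ]
-0.6 0.6 [ 0.    -0.395  0.   ]
0.6 0.36 [0.039 0.074 0.   ]
0.6 0.12 [0.059 0.156 0.   ]
0.6 -0.12 [0.059 0.24  0.   ]
0.6 -0.36 [0.039 0.321 0.   ]
0.6 -0.6 [-0.     0.395  0.   ]
```

Straddling the knob with no contact force. Idle stroke to -0.6 first, then a working stroke.

>>> carry_out(
  rows=[
    [0, 0, 0, 0.027, 0.075, 0.005, 0.42],
    [0, 0, 0, 0.033, 0.145, 0.005, 0.42],
    [0, 0, 0, 0.025, 0.214, 0.005, 0.42],
    [0, 0, 0, 0.004, 0.281, 0.005, 0.42],
    [0, 0, 0, -0.03, 0.342, 0.005, 0.42],
  ],
)

```text
t: 6.7
tool_pos: [0.5066, 0.0678, 0.0886]
tool_rot: [-0.114, 3.137, -0.002]
contact_force: [-0.6, -2.0, -0.4]
opening: 0.0248
grip_force: 0.7
```

>>> carry_out(
  rows=[
    [0, 0, 0, 0.039, -0.074, 0, 0.42],
    [0, 0, 0, 0.059, -0.156, 0, 0.42],
    [0, 0, 0, 0.059, -0.24, 0, 0.42],
    [0, 0, 0, 0.039, -0.321, 0, 0.42],
    [0, 0, 0, 0, -0.395, 0, 0.42],
  ],
)

```text
t: 7.2
tool_pos: [0.5139, -0.0509, 0.0878]
tool_rot: [0.114, -3.139, -0.003]
contact_force: [-3.5, 3.5, -0.6]
opening: 0.0248
grip_force: 2.0
```

```bash
python3 - <<'E'
from h import *
print(ang()); rows([])
d=get_image("wrist"); e=get_image("top")
cv2.imwrite("pics/c5.png",np.hstack([cv2.resize(d["img"],(400,300)),cv2.resize(e["img"][190:310,210:370],(400,300),interpolation=cv2.INTER_CUBIC)]))
E
```

```text
0.5936065399372101
now t 7.2 F [ -97.  -133.7   87.8] q [-0.24 -0.07  1.99  0.    1.23 -1.89] force [-3.5  3.5 -0.6] open 0.0248
```

View pics/c5.png

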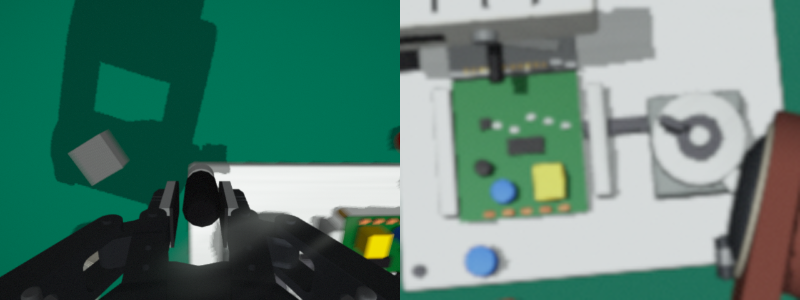

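The jaw has moved visibly towards the board: its edge is at 588 and the board edge at 582 in the right half. The tab is still on the tightening side and the knob sits between the pads. Next stroke.

>>> carry_out(
  rows=[
    [0, 0, 0, 0.039, 0.074, 0, 0.42],
    [0, 0, 0, 0.059, 0.156, 0, 0.42],
    [0, 0, 0, 0.059, 0.24, 0, 0.42],
    [0, 0, 0, 0.039, 0.321, 0, 0.42],
    [0, 0, 0, 0, 0.395, 0, 0.42],
  ],
)

```text
t: 7.8
tool_pos: [0.5054, 0.0687, 0.0878]
tool_rot: [-0.115, 3.138, -0.002]
contact_force: [-0.4, -2.3, -0.8]
opening: 0.0248
grip_force: 1.2
```

>>> carry_out(
  rows=[
    [0, 0, 0, 0.022, -0.037, 0, 0.42],
    [0, 0, 0, 0.039, -0.074, 0, 0.42],
    [0, 0, 0, 0.05, -0.115, 0, 0.42],
    [0, 0, 0, 0.059, -0.156, 0, 0.42],
  ],
)

```text
t: 8.2
tool_pos: [0.49, 0.0198, 0.0868]
tool_rot: [0.114, -3.138, -0.004]
contact_force: [-3.3, 5.1, 1.0]
opening: 0.025
grip_force: 2.6
```

>>> carry_out(
  rows=[
    [0, 0, 0, 0.001, -0.042, 0, 0.42],
    [0, 0, 0, 0, -0.084, 0, 0.42],
    [0, 0, 0, -0.009, -0.125, 0, 0.42],
    [0, 0, 0, -0.02, -0.165, 0, 0.42],
  ],
)

```text
t: 8.6
tool_pos: [0.4999, -0.03, 0.0866]
tool_rot: [0.113, -3.138, -0.002]
contact_force: [-3.6, 3.9, -0.8]
opening: 0.0245
grip_force: 1.9
```

>>> carry_out(
  rows=[
    [0, 0, 0, -0.018, -0.038, 0, 0.42],
    [0, 0, 0, -0.039, -0.074, 0, 0.42],
  ],
)

```text
t: 8.8
tool_pos: [0.5144, -0.0517, 0.0867]
tool_rot: [0.113, -3.139, -0.0]
contact_force: [-2.5, 3.3, 0.5]
opening: 0.0248
grip_force: 1.9
```

Not solid yet. Third stroke.

>>> carry_out(
  rows=[
    [0, 0, 0, 0.039, 0.074, 0, 0.42],
    [0, 0, 0, 0.059, 0.156, 0, 0.42],
    [0, 0, 0, 0.059, 0.24, 0, 0.42],
    [0, 0, 0, 0.039, 0.321, 0, 0.42],
    [0, 0, 0, 0, 0.395, 0, 0.42],
  ],
)

```text
t: 9.3
tool_pos: [0.5069, 0.0668, 0.0872]
tool_rot: [-0.114, 3.137, -0.004]
contact_force: [-1.5, -1.8, 0.1]
opening: 0.0248
grip_force: 1.0
```

>>> carry_out(
  rows=[
    [0, 0, 0, 0.022, -0.037, 0, 0.42],
    [0, 0, 0, 0.039, -0.074, 0, 0.42],
    [0, 0, 0, 0.039, -0.074, 0, 0.42],
  ],
)

```text
t: 9.6
tool_pos: [0.496, 0.0429, 0.087]
tool_rot: [-0.112, 3.139, -0.0]
contact_force: [-1.0, 1.3, 0.0]
opening: 0.0246
grip_force: 1.0
```

>>> carry_out(
  rows=[
    [0, 0, 0, 0.011, -0.041, 0, 0.42],
    [0, 0, 0, 0.02, -0.082, 0, 0.42],
  ],
)

```text
t: 9.8
tool_pos: [0.4907, 0.0199, 0.0866]
tool_rot: [0.113, -3.138, -0.006]
contact_force: [0.1, 1.8, -0.7]
opening: 0.0247
grip_force: 0.0
```

>>> carry_out(
  rows=[
    [0, 0, 0, 0.001, -0.042, 0, 0.42],
    [0, 0, 0, 0, -0.084, 0, 0.42],
  ],
)

```text
t: 10.0
tool_pos: [0.4924, -0.0058, 0.0864]
tool_rot: [0.112, -3.137, -0.005]
contact_force: [-5.7, 10.6, 3.4]
opening: 0.0251
grip_force: 5.7
```

>>> carry_out(
  rows=[
    [0, 0, 0, -0.003, -0.02, 0, 0.42],
    [0, 0, 0, -0.003, -0.02, 0, 0.42],
  ],
)

```text
t: 10.2
tool_pos: [0.4955, -0.0136, 0.087]
tool_rot: [-0.111, 3.138, -0.003]
contact_force: [-1.0, 0.4, 0.0]
opening: 0.0251
grip_force: 0.0
```

>>> carry_out(
  rows=[
    [0, 0, 0, -0.007, -0.035, 0, 0.42],
    [0, 0, 0, -0.007, -0.035, 0, 0.42],
  ],
)

```text
t: 10.4
tool_pos: [0.4979, -0.0229, 0.0867]
tool_rot: [-0.113, 3.139, -0.001]
contact_force: [-0.6, 1.2, -0.2]
opening: 0.0247
grip_force: 0.5
```

```bash
python3 - <<'E'
from h import *
print(ang()); rows([K(a,87) for a in (.35,.45,.55)])
d=get_image("wrist"); e=get_image("top")
cv2.imwrite("pics/c6.png",np.hstack([cv2.resize(d["img"],(400,300)),cv2.resize(e["img"][190:310,210:370],(400,300),interpolation=cv2.INTER_CUBIC)]))
E
```

```text
0.286171029865867
now t 10.4 F [-111.2 -104.8   86.7] q [-0.2  -0.12  2.03 -0.    1.23 -1.84] force [-0.6  1.2 -0.2] open 0.0247
[-0.0, 0.0, 0.003] [-0.009, -0.021, -0.001] mm 7 deg 1
[-0.0, 0.0, 0.003] [-0.022, -0.053, -0.001] mm 17 deg 1
[-0.0, 0.0, 0.003] [-0.038, -0.084, -0.001] mm 28 deg 1
```

View pics/c6.png

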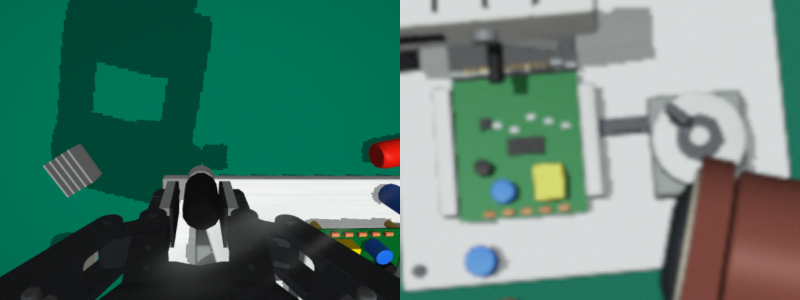

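The jaw edge (580) now meets the board edge (582). I'll keep going until the handle goes solid.

>>> carry_out(
  rows=[
    [0, 0, 0, -0.012, -0.03, 0, 0.42],
    [0, 0, 0, -0.022, -0.053, 0, 0.42],
  ],
)

```text
t: 10.7
tool_pos: [0.5048, -0.037, 0.0862]
tool_rot: [0.115, -3.138, -0.001]
contact_force: [-0.8, 0.2, -0.1]
opening: 0.025
grip_force: 0.5
```

>>> carry_out(
  rows=[
    [0, 0, 0, -0.008, -0.015, 0, 0.42],
    [0, 0, 0, -0.016, -0.031, 0, 0.42],
  ],
)

```text
t: 10.9
tool_pos: [0.5108, -0.0465, 0.0865]
tool_rot: [0.114, -3.139, -0.001]
contact_force: [-1.9, 2.4, 0.9]
opening: 0.0246
grip_force: 1.6
```

```bash
python3 - <<'E'
from h import *
print(ang()); rows([K(a,87) for a in (.45,.55,.6)])
E
```

```text
0.5419609167276291
now t 10.9 F [ -99.9 -129.1   86.5] q [-0.24 -0.08  2.    0.    1.23 -1.88] force [-1.9  2.4  0.9] open 0.0246
[0.0, -0.0, 0.003] [0.015, 0.028, -0.002] mm 10 deg 1
[0.0, -0.0, 0.003] [-0.001, -0.003, -0.002] mm 1 deg 1
[0.0, -0.0, 0.003] [-0.011, -0.017, -0.002] mm 6 deg 1
```

>>> carry_out(
  rows=[
    [0, 0, 0, 0.031, 0.06, 0, 0.42],
    [0, 0, 0, 0.055, 0.14, 0, 0.42],
    [0, 0, 0, 0.059, 0.223, 0, 0.42],
    [0, 0, 0, 0.042, 0.304, 0, 0.42],
    [0, 0, 0, 0.006, 0.379, 0, 0.42],
  ],
)

```text
t: 11.4
tool_pos: [0.4996, 0.0681, 0.0865]
tool_rot: [-0.115, 3.139, -0.002]
contact_force: [0.8, -2.2, -0.9]
opening: 0.0249
grip_force: 1.1
```

>>> carry_out(
  rows=[
    [0, 0, 0, 0.022, -0.037, 0, 0.42],
    [0, 0, 0, 0.039, -0.074, 0, 0.42],
  ],
)

```text
t: 11.6
tool_pos: [0.4889, 0.0475, 0.0868]
tool_rot: [0.117, -3.136, -0.011]
contact_force: [-6.8, 14.5, 5.9]
opening: 0.0247
grip_force: 7.9
```

>>> carry_out(
  rows=[
    [0, 0, 0, 0.006, -0.02, 0, 0.42],
    [0, 0, 0, 0.011, -0.041, 0, 0.42],
  ],
)

```text
t: 11.8
tool_pos: [0.4871, 0.0318, 0.0864]
tool_rot: [0.115, -3.138, -0.002]
contact_force: [-3.4, 4.5, 1.3]
opening: 0.0246
grip_force: 2.5
```

```bash
python3 - <<'E'
from h import *
p=toF(get_obs()["tool_pos"]); print(ang(),np.hypot(p[0]+10,p[1]+75)); rows([K(a,87) for a in (-.3,-.25,-.1,.05,.2)])
d=get_image("wrist"); e=get_image("top")
cv2.imwrite("pics/c7.png",np.hstack([cv2.resize(d["img"],(400,300)),cv2.resize(e["img"][190:310,210:370],(400,300),interpolation=cv2.INTER_CUBIC)]))
E
```

```text
-0.23084238613968605 111.52363718335958
now t 11.8 F [-118.6  -49.5   86.4] q [-0.09 -0.14  2.05  0.    1.23 -1.73] force [-3.4  4.5  1.3] open 0.0246
[0.0, -0.0, 0.003] [-0.028, 0.018, -0.002] mm 10 deg 1
[0.0, -0.0, 0.003] [-0.023, 0.001, -0.002] mm 7 deg 1
[0.0, -0.0, 0.003] [-0.013, -0.05, -0.002] mm 16 deg 1
[0.0, -0.0, 0.003] [-0.011, -0.103, -0.002] mm 31 deg 1
[0.0, -0.0, 0.003] [-0.017, -0.155, -0.002] mm 47 deg 1
```

View pics/c7.png

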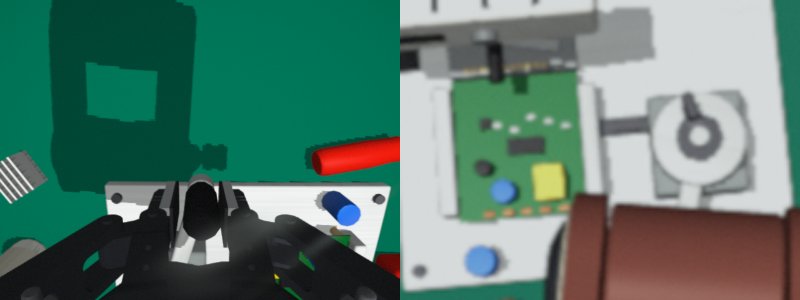

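The jaw's left edge (582) is still at the board edge, and the tab is still about 0.5 rad left of the handle. I'll correct the drifted radius and keep pressing in small steps.

>>> carry_out(
  rows=[
    [0, 0, 0, -0.013, -0.03, 0, 0.42],
    [0, 0, 0, -0.013, -0.05, 0, 0.42],
  ],
)

```text
t: 12.1
tool_pos: [0.4924, 0.0171, 0.0859]
tool_rot: [0.114, -3.137, -0.002]
contact_force: [-0.7, 1.3, 0.4]
opening: 0.0248
grip_force: 0.7
```

>>> carry_out(
  rows=[
    [0, 0, 0, 0.001, -0.025, 0, 0.42],
    [0, 0, 0, 0.001, -0.05, 0, 0.42],
  ],
)

```text
t: 12.3
tool_pos: [0.4936, 0.0017, 0.0864]
tool_rot: [0.114, -3.138, -0.002]
contact_force: [-3.1, 5.3, 2.3]
opening: 0.0247
grip_force: 3.1
```

```bash
python3 - <<'E'
from h import *
p=toF(get_obs()["tool_pos"]); print(ang(),np.hypot(p[0]+10,p[1]+75)); rows([K(a,87) for a in (0,.1,.2,.3)])
e=get_image("top"); g=cv2.cvtColor(e["img"],cv2.COLOR_BGR2GRAY)
# profile across jaw, image columns 270..305; compare to saved crops (c5..c7 right half, scale 2.5)
def prof(y):
    return g[y,276:300].tolist()
print(prof(230)); 
for n in("c5","c6","c7"):
    im=cv2.cvtColor(cv2.imread(f"pics/{n}.png"),cv2.COLOR_BGR2GRAY)[:,400:]
    print(n,[int(im[int((230-190)*2.5+1),int((x-210)*2.5+1)]) for x in range(276,300)])
print("home jaw edges top px",proj(e,F2W(f,[[0,5,40],[0,5,31]])))
E
```

```text
0.04786617707024186 104.1442655594587
now t 12.3 F [-114.   -80.    86.4] q [-0.15 -0.13  2.04  0.    1.23 -1.79] force [-3.1  5.3  2.3] open 0.0247
[0.0, -0.0, 0.003] [0.003, 0.017, -0.002] mm 5 deg 1
[0.0, -0.0, 0.003] [0.002, -0.018, -0.002] mm 6 deg 1
[0.0, -0.0, 0.003] [-0.003, -0.053, -0.002] mm 16 deg 1
[0.0, -0.0, 0.003] [-0.012, -0.087, -0.002] mm 26 deg 1
[112, 110, 110, 111, 119, 154, 195, 211, 213, 210, 205, 188, 156, 141, 149, 170, 200, 214, 216, 217, 217, 217, 217, 217]
c5 [112, 111, 112, 111, 115, 125, 143, 151, 179, 198, 212, 212, 211, 206, 188, 164, 143, 158, 200, 212, 216, 217, 217, 217]
c6 [112, 110, 111, 111, 122, 149, 198, 210, 213, 211, 203, 191, 153, 143, 150, 166, 202, 213, 216, 217, 217, 217, 217, 217]
c7 [112, 110, 112, 111, 122, 147, 198, 210, 212, 211, 204, 191, 154, 142, 150, 166, 202, 213, 217, 217, 216, 217, 217, 217]
home jaw edges top px [[283.18439019 245.46246745]
 [283.42626924 246.13758921]]
```

>>> carry_out(
  rows=[
    [0, 0, 0, 0, -0.025, 0, 0.42],
  ],
)

```text
t: 12.45
tool_pos: [0.4938, -0.0048, 0.0863]
tool_rot: [0.113, -3.138, -0.005]
contact_force: [-5.0, 9.3, 2.1]
opening: 0.0249
grip_force: 4.9
```

>>> carry_out(
  rows=[
    [0, 0, 0, -0.003, -0.025, 0, 0.42],
  ],
)

```text
t: 12.55
tool_pos: [0.4961, -0.0137, 0.0867]
tool_rot: [-0.114, 3.139, -0.001]
contact_force: [0.5, 1.4, -0.9]
opening: 0.0248
grip_force: 0.6
```

>>> carry_out(
  rows=[
    [0, 0, 0, -0.005, -0.025, 0, 0.42],
  ],
)

```text
t: 12.65
tool_pos: [0.4983, -0.0213, 0.0868]
tool_rot: [-0.114, 3.139, -0.001]
contact_force: [-2.0, 2.2, 0.9]
opening: 0.025
grip_force: 1.6
```

>>> carry_out(
  rows=[
    [0, 0, 0, -0.007, -0.025, 0, 0.42],
  ],
)

```text
t: 12.75
tool_pos: [0.5003, -0.0278, 0.0866]
tool_rot: [0.113, -3.138, -0.003]
contact_force: [-5.6, 7.4, 3.7]
opening: 0.0249
grip_force: 3.6
```

>>> carry_out(
  rows=[
    [0, 0, 0, 0, 0, 0, 0.42],
    [0, 0, 0, 0, 0, 0, 0.42],
  ],
)

```text
t: 12.95
tool_pos: [0.5006, -0.0281, 0.0866]
tool_rot: [0.113, -3.139, -0.001]
contact_force: [-1.7, 3.7, -0.1]
opening: 0.0245
grip_force: 1.7
```

>>> carry_out(
  rows=[
    [0, 0, 0, -0.005, -0.012, 0, 0.42],
    [0, 0, 0, -0.005, -0.012, 0, 0.42],
  ],
)

```text
t: 13.15
tool_pos: [0.5031, -0.0321, 0.0868]
tool_rot: [-0.114, 3.138, -0.002]
contact_force: [-0.5, 1.0, -0.7]
opening: 0.0252
grip_force: 0.3
```

>>> carry_out(
  rows=[
    [0, 0, 0, -0.005, -0.01, 0, 0.42],
    [0, 0, 0, -0.005, -0.01, 0, 0.42],
  ],
)

```text
t: 13.35
tool_pos: [0.5048, -0.0349, 0.0869]
tool_rot: [-0.113, 3.138, -0.002]
contact_force: [-0.2, 0.3, 0.1]
opening: 0.0253
grip_force: 0.0
```

>>> carry_out(
  rows=[
    [0, 0, 0, -0.005, -0.01, 0, 0.42],
    [0, 0, 0, -0.005, -0.01, 0, 0.42],
  ],
)

```text
t: 13.55
tool_pos: [0.5062, -0.0376, 0.0868]
tool_rot: [-0.113, 3.139, -0.001]
contact_force: [0.3, -0.6, 0.5]
opening: 0.025
grip_force: 0.0
```

>>> carry_out(
  rows=[
    [0, 0, 0, -0.005, -0.01, 0, 0.42],
    [0, 0, 0, -0.005, -0.01, 0, 0.42],
  ],
)

```text
t: 13.75
tool_pos: [0.5078, -0.0403, 0.0867]
tool_rot: [-0.114, 3.139, -0.001]
contact_force: [0.2, 1.4, 0.3]
opening: 0.0244
grip_force: 0.0
```

>>> carry_out(
  rows=[
    [0, 0, 0, 0, 0, 0, -0.2],
    [0, 0, 0, 0, 0, 0, -0.2],
    [0, 0, 0, 0, 0, -0.15, -0.2],
    [0, 0, 0, 0, 0, -0.3, -0.2],
    [0, 0, 0, -0.1, 0, -0.4, -0.2],
  ],
)

```text
t: 14.25
tool_pos: [0.5371, -0.038, 0.2101]
tool_rot: [-0.113, 3.136, -0.002]
contact_force: [1.4, -0.9, 1.2]
opening: 0.0516
grip_force: 0.0
```

>>> carry_out(
  rows=[
    [0, 0, 0, 0.1, 0.1, 0, -0.2],
    [0, 0, 0, 0.1, 0.25, 0, -0.2],
    [0, 0, 0, 0.1, 0.4, 0, -0.2],
    [0, 0, 0, 0.1, 0.4, 0, -0.2],
  ],
)

```text
t: 14.65
tool_pos: [0.4981, 0.0836, 0.2067]
tool_rot: [-0.123, 3.139, 0.002]
contact_force: [0.4, -0.9, -0.8]
opening: 0.0517
grip_force: 0.0
```

```bash
python3 - <<'E'
from h import *
rows([])
d=get_image("wrist"); e=get_image("top")
c=proj(d,F2W(f,[[-10,-75,80],[0,5,40],[0,5,31],[-10,-75,72]])); print(c)
x,y=c[0].astype(int); x0,y0=max(0,min(x-60,440)),max(0,min(y-75,330))
print(x0,y0)
a=cv2.resize(d["img"][y0:y0+150,x0:x0+200],(800,600)); a=cv2.resize(a,(480,360))
b=cv2.resize(e["img"][200:290,270:350],(320,360),interpolation=cv2.INTER_CUBIC)
cv2.imwrite("pics/c8.png",np.hstack([a,b])); cv2.imwrite("pics/w8raw.png",d["img"]); cv2.imwrite("pics/t8raw.png",e["img"])
E
```

```text
now t 14.65 F [-104.3    1.5  206.7] q [ 0.02 -0.22  1.91  0.    1.45 -1.63] force [ 0.4 -0.9 -0.8] open 0.0517
[[217.19651413 352.50264388]
 [320.19570871 339.31743819]
 [320.10963974 334.25101354]
 [219.62861971 347.08089389]]
157 277
```

View pics/c8.png

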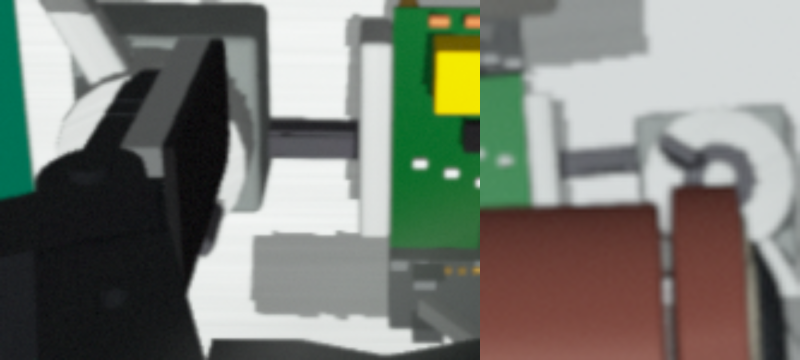

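The left view shows the jaw (362–390) flush with the board edge (392), no gap. The right view shows the fin at (682,148) left of head centre (718,172), so the tab is still on the tightening side. On to the lever.

```bash
python3 - <<'E'
from h import *
d=get_image("wrist"); c=-np.array(d["R"]).T@np.array(d["t"]); o=get_obs()
R0=Rn.from_rotvec(o["tool_rot"]).as_matrix(); off=R0.T@(c-o["tool_pos"]); print("cam in tool mm",off*1e3)
L=lean(np.radians(40))
print("cam at end, fixture",toF(F2W(f,[52,75,54])[0]+L@off))
rows([([-40,60,190],down(np.pi)),([-40,60,190],L),([20,60,150],L),([52,60,125],L),([52,60,100],L)])
E
```

```text
cam in tool mm [ 7.03430921e+01  7.42684035e-03 -1.41964820e+02]
cam at end, fixture [-93.13916203  75.00742684 117.53569329]
now t 14.8 F [-103.8   -2.6  206.6] q [ 0.01 -0.22  1.91 -0.    1.45 -1.63] force [-0.2  0.2  0.5] open 0.0511
[-0.0, 0.0, 0.003] [-0.215, 0.206, 0.055] mm 91 deg 1
[0.001, -0.222, 0.003] [-0.215, 0.206, 0.055] mm 91 deg 40
[0.001, -0.222, 0.003] [-0.415, 0.204, 0.189] mm 150 deg 40
[0.001, -0.222, 0.003] [-0.522, 0.203, 0.272] mm 187 deg 40
[0.001, -0.222, 0.003] [-0.522, 0.203, 0.355] mm 199 deg 40
```

>>> carry_out(
  rows=[
    [0, -0.045, 0.003, -0.05, 0.05, 0, 1],
    [0, -0.09, 0.003, -0.1, 0.1, 0.02, 1],
    [0, -0.135, 0.003, -0.15, 0.15, 0.03, 1],
    [0, -0.18, 0.003, -0.215, 0.206, 0.055, 1],
    [0, -0.222, 0.003, -0.215, 0.206, 0.055, 1],
  ],
)

```text
t: 15.3
tool_pos: [0.5598, 0.1458, 0.1903]
tool_rot: [-0.076, 2.438, 0.032]
contact_force: [-0.3, 0.1, -0.4]
opening: 0.0001
grip_force: 0.0
```

>>> carry_out(
  rows=[
    [0, 0, 0, 0, 0, 0, 1],
    [0, 0, 0, 0, 0, 0, 1],
  ],
)

```text
t: 15.5
tool_pos: [0.5586, 0.1449, 0.19]
tool_rot: [-0.075, 2.445, 0.031]
contact_force: [0.5, 0.2, 0.3]
opening: -0.0001
grip_force: 0.0
```

```bash
python3 - <<'E'
from h import *
L=lean(np.radians(40))
rows([([20,60,150],L),([52,60,125],L),([52,60,105],L)])
E
```

```text
now t 15.5 F [-40.1  58.8 190. ] q [ 0.15 -0.44  2.22 -0.09  0.67 -1.43] force [0.5 0.2 0.3] open -0.0001
[0.001, -0.001, -0.001] [-0.068, 0.004, 0.231] mm 72 deg 0
[0.001, -0.001, -0.001] [-0.097, 0.003, 0.363] mm 113 deg 0
[0.001, -0.001, -0.001] [-0.054, 0.003, 0.414] mm 125 deg 0
```

>>> carry_out(
  rows=[
    [0, 0, 0, -0.04, 0.004, 0.12, 1],
    [0, 0, 0, -0.068, 0.004, 0.231, 1],
    [0, 0, 0, -0.097, 0.003, 0.363, 1],
    [0, 0, 0, -0.097, 0.003, 0.363, 1],
    [0, 0, 0, -0.097, 0.003, 0.363, 1],
  ],
)

```text
t: 16.0
tool_pos: [0.6475, 0.1512, 0.1183]
tool_rot: [-0.075, 2.462, 0.029]
contact_force: [-9.3, -0.2, -6.1]
opening: -0.0001
grip_force: 4.9
```

```bash
python3 - <<'E'
from h import *
L=lean(np.radians(40))
rows([([52,60,105],L)]+[([52,20+55*np.cos(a),44+55*np.sin(a)+5.5+7.1],L) for a in (.8,.6,.4,.2,0)]+[([52,75,53],L)])
E
```

```text
now t 16.0 F [ 49.   59.6 118.3] q [ 0.14 -0.09  2.06 -0.1   0.49 -1.42] force [-9.3 -0.2 -6.1] open -0.0001
[0.0, -0.006, -0.001] [0.02, 0.001, 0.041] mm 14 deg 1
[0.0, -0.006, -0.001] [0.039, -0.004, 0.064] mm 22 deg 1
[0.0, -0.006, -0.001] [0.056, 0.019, 0.086] mm 31 deg 1
[0.0, -0.006, -0.001] [0.077, 0.037, 0.111] mm 42 deg 1
[0.0, -0.006, -0.001] [0.099, 0.047, 0.138] mm 53 deg 1
[0.0, -0.006, -0.001] [0.121, 0.051, 0.166] mm 64 deg 1
[0.0, -0.006, -0.001] [0.129, 0.051, 0.176] mm 67 deg 1
```

The finger touched the lamp edge because I came in too high at that x. I'll back off along tool +x, then come in lower.

>>> carry_out(
  rows=[
    [0, 0, 0, 0.05, 0, 0, 1],
    [0, 0, 0, 0.073, 0, 0.025, 1],
    [0, 0, 0, 0.073, 0, 0.025, 1],
  ],
)

```text
t: 16.3
tool_pos: [0.6397, 0.1515, 0.1052]
tool_rot: [-0.075, 2.445, 0.031]
contact_force: [0.6, -0.8, 0.2]
opening: 0.0002
grip_force: 0.0
```

```bash
python3 - <<'E'
from h import *
L=lean(np.radians(40))
rows([([50,59,96],L)]+[([50,20+55*np.cos(a),44+55*np.sin(a)+5.5+7.1],L) for a in (.8,.6,.4,.2,0)]+[([50,75,53],L)])
e=get_image("top");print(proj(e,F2W(f,[[55,63,125],[55,-15,125]])))
E
```

```text
now t 16.3 F [ 41.2  60.4 105.2] q [ 0.14 -0.09  2.09 -0.11  0.44 -1.41] force [ 0.6 -0.8  0.2] open 0.0002
[0.001, -0.001, -0.001] [-0.003, -0.005, 0.042] mm 13 deg 0
[0.001, -0.001, -0.001] [-0.003, -0.007, 0.042] mm 13 deg 0
[0.001, -0.001, -0.001] [0.015, 0.017, 0.064] mm 20 deg 0
[0.001, -0.001, -0.001] [0.036, 0.034, 0.088] mm 30 deg 0
[0.001, -0.001, -0.001] [0.058, 0.045, 0.115] mm 41 deg 0
[0.001, -0.001, -0.001] [0.082, 0.048, 0.143] mm 51 deg 0
[0.001, -0.001, -0.001] [0.089, 0.048, 0.152] mm 55 deg 0
[[241.96099914 207.57332782]
 [290.48143994 203.62051848]]
```

Free again. Press down along the lever's arc.

>>> carry_out(
  rows=[
    [0, 0, 0, -0.003, -0.005, 0.042, 1],
    [0, 0, 0, 0.015, 0.017, 0.064, 1],
    [0, 0, 0, 0.036, 0.034, 0.088, 1],
  ],
)

```text
t: 16.65
tool_pos: [0.6502, 0.1636, 0.0821]
tool_rot: [-0.075, 2.436, 0.034]
contact_force: [0.5, 1.2, 1.7]
opening: 0.0
grip_force: 0.8
```

>>> carry_out(
  rows=[
    [0, 0, 0, 0.022, 0.011, 0.027, 1],
    [0, 0, 0, 0.046, 0.014, 0.055, 1],
    [0, 0, 0, 0.046, 0.014, 0.055, 1],
  ],
)

```text
t: 16.95
tool_pos: [0.6456, 0.1671, 0.0547]
tool_rot: [-0.077, 2.446, 0.031]
contact_force: [-0.6, 0.6, 0.4]
opening: 0.0001
grip_force: 0.0
```

```bash
python3 - <<'E'
from h import *
L=lean(np.radians(40))
rows([([50,75,56.6],L),([50,75,53],L),([50,75,50],L)])
E
```

```text
now t 16.95 F [48.1 75.6 54.7] q [ 0.17  0.03  2.08 -0.19  0.35 -1.31] force [-0.6  0.6  0.4] open 0.0001
[0.001, -0.001, -0.0] [-0.009, -0.002, -0.001] mm 3 deg 0
[0.001, -0.001, -0.0] [-0.001, -0.002, 0.008] mm 3 deg 0
[0.001, -0.001, -0.0] [0.005, -0.002, 0.016] mm 5 deg 0
```

>>> carry_out(
  rows=[
    [0, 0, 0, -0.001, 0, 0.014, 1],
    [0, 0, 0, -0.001, 0, 0.014, 1],
  ],
)

```text
t: 17.15
tool_pos: [0.6501, 0.1674, 0.0544]
tool_rot: [-0.076, 2.442, 0.032]
contact_force: [-0.2, -0.0, 0.8]
opening: -0.0
grip_force: 0.7
```

>>> carry_out(
  rows=[
    [0, 0, 0, 0.005, 0, 0.006, 1],
    [0, 0, 0, 0.005, 0, 0.006, 1],
  ],
)

```text
t: 17.35
tool_pos: [0.651, 0.1677, 0.0539]
tool_rot: [-0.076, 2.439, 0.033]
contact_force: [-3.5, -0.5, 7.1]
opening: 0.0002
grip_force: 3.8
```

```bash
python3 - <<'E'
from h import *
rows([])
e=get_image("wrist")
print(proj(e,F2W(f,[[37,75,44],[73,75,44]])))
E
```

```text
now t 17.35 F [53.6 75.8 53.9] q [ 0.17  0.04  2.07 -0.2   0.34 -1.3 ] force [-3.5 -0.5  7.1] open 0.0002
[[317.59143794 272.90435052]
 [317.6172474  312.36737694]]
```

>>> carry_out(
  rows=[
    [0, 0, 0, 0.005, 0, 0.006, 1],
    [0, 0, 0, 0.005, 0, 0.006, 1],
    [0, 0, 0, 0.005, 0, 0.006, 1],
  ],
)

```text
t: 17.7
tool_pos: [0.6522, 0.168, 0.0535]
tool_rot: [-0.077, 2.436, 0.033]
contact_force: [-8.6, -1.7, 13.9]
opening: -0.0001
grip_force: 6.8
```

>>> carry_out(
  rows=[
    [0, 0, 0, 0, 0, -0.1, 1],
    [0, 0, 0, 0, 0, -0.25, 1],
    [0, 0, 0, 0, 0, -0.4, 1],
    [0, 0, 0, 0, 0, -0.5, 1],
    [0, 0, 0, 0, 0, -0.5, 1],
  ],
)

```text
t: 18.2
tool_pos: [0.5541, 0.1615, 0.1695]
tool_rot: [-0.076, 2.435, 0.034]
contact_force: [1.0, 0.2, 0.3]
opening: -0.0001
grip_force: 0.0
```

```bash
python3 - <<'E'
from h import *
rows([])
d=get_image("wrist"); cv2.imwrite("pics/end.png",d["img"])
g=cv2.cvtColor(d["img"],cv2.COLOR_BGR2GRAY)
# does the dark bar lie on its predicted shut outline?  sample darkness along the bar vs beside it, for several angles
for a in (0,.05,.1,.2,.3,.5,.8):
    X=[[x,20+55*np.cos(a),44+55*np.sin(a)] for x in np.linspace(38,60,12)]
    P=proj(d,F2W(f,X)).round().astype(int); print(a,P[0],P[-1],[int(g[v,u]) if 0<=v<480 and 0<=u<640 else -1 for u,v in P])
P=proj(d,F2W(f,[[44,75,44]]))[0].round().astype(int); print(P,g[P[1],P[0]-30:P[0]+31:2])
E
```

```text
now t 18.2 F [-43.6  75.8 169.5] q [ 0.19 -0.41  2.24 -0.14  0.62 -1.36] force [1.  0.2 0.3] open -0.0001
0 [317 203] [317 220] [21, 30, 30, 28, 27, 30, 33, 29, 32, 30, 25, 18]
0.05 [317 206] [317 223] [30, 30, 27, 30, 30, 29, 31, 30, 25, 18, 18, 15]
0.1 [317 208] [317 226] [28, 31, 30, 33, 31, 30, 29, 18, 15, 15, 16, 18]
0.2 [315 214] [316 232] [29, 31, 29, 29, 17, 19, 23, 20, 17, 19, 17, 52]
0.3 [314 220] [314 237] [17, 15, 19, 21, 15, 21, 22, 42, 75, 77, 77, 77]
0.5 [308 231] [308 248] [90, 77, 76, 76, 77, 77, 77, 77, 76, 77, 75, 77]
0.8 [293 247] [295 263] [77, 76, 76, 76, 75, 77, 78, 77, 76, 77, 77, 77]
[317 208] [117  84 106 104  80  96 108  87  85 122 119  77  17  23  28  28  32  30
  27  93 102  84  78  79  79  79  79  82 135 140 140]
```

```bash
python3 - <<'E'
from h import *
d=get_image("wrist"); e=get_image("top"); g=cv2.cvtColor(d["img"],cv2.COLOR_BGR2GRAY); print(g[190:212,317])
g=cv2.cvtColor(e["img"],cv2.COLOR_BGR2GRAY)
for x in(35,20): 
    p=proj(e,F2W(f,[[x,5,40]]))[0]; r=g[int(round(p[1])),274:292]; print(p,r)
# multimeter etc untouched
a=cv2.imread("pics/top0.png"); D=cv2.absdiff(a,e["img"]).max(2)
for n,(x,y,w,h) in dict(meter=(110,210,95,60),tray=(140,275,50,60),cap=(232,285,22,16),sink=(402,278,30,28),reel=(373,173,36,36),cleaner=(400,218,40,36)).items(): print(n,int((D[y:y+h,x:x+w]>40).sum()))
print(finish_job())
E
```

```text
[44 39 39 40 41 40 37 33 23 15 18 15 18 14 15 14 19 26 32 31 28 29]
[281.65446816 225.71943858] [111 110 109 110 109 112 134 177 205 212 211 210 202 179 152 146 163 197]
[282.30839294 234.15583968] [112 112 113 111 112 110 112 135 184 208 213 212 208 195 163 141 146 164]
meter 0
tray 7
cap 352
sink 0
reel 0
cleaner 0
the job is handed in; nothing more can be done
None
```

I handed the job in with the tab on the tightening side, the jaw against the board and the lever pressed shut, but the handle never went fully solid. It slipped tooth by tooth at about 10–15 N, and the jaw stopped moving; camera views show it flush to within about 1 mm. On the first lever approach a finger touched the lamp housing at about 11 N. The capacitor was hidden by the arm in the last check, and I didn't check the screwdriver.

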